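# Snap the retaining plate onto a tablet-test basket

### The arm

A 6-joint arm with a two-finger parallel gripper is mounted at the origin on the work surface. World frame = base frame: x ahead of the robot, y to its left, z up, the work surface at z = 0. Lengths are in m, angles in rad, forces in N, time in s.
With the tool pointing down it reaches from about 0.35 to 0.85 m from the base axis. Payload 8.1 kg.
Tool frame: the origin (TCP) lies at the very end of the fingers, on their centre line; the grasp point (between the pads) lies 19 mm behind it; z points along the fingers, y is the line along which they close (so a half turn about z gives the same grasp; the last joint's range is limited). The gripper opens to 93 mm and grips with 3 to 60 N. Pads are 15 mm wide; open, the fingers measure 128 mm over their backs; the gripper's body (75 mm by 188 mm) begins 65 mm behind the grasp point.
Start: joints at [1.032, 0.13, 1.488, -0, 1.523, -0.085], TCP at [0.263, 0.539, 0.18] pointing down, gripper open.
Joint ranges: [-2.96, 2.96], [-0.89, 2.26], [0.02, 2.5], [-1.34, 4.48], [0, 2.73], [-2.66, 2.66]. Speed limits (rad/s): [2.39, 2.39, 2.79, 3.14, 3.14, 3.14].

### API

Orientations are given as a rotation vector (axis times angle).
In Python, from plant import read_state, eyes, workorder gives the robot as it stands. The module is installed in compiled form; this text tells all that it offers.
- The arm moves only by the tool play_rows, never from a script. Its argument "targets" is one flat list of numbers, 4 for each row, row after row: the shift along the tool's x, y, z in cm, then the turn about the tool's z in degrees. In form: [dx, dy, dz, roll, dx, dy, dz, roll, ...]. A call has 1 to 8 rows; each row is the pose to reach, as a shift and turn from the pose commanded when the call began, along the tool's axes at that moment; what a row does not reach only later rows make up. A row lasts 1/12 s, in which the tool goes at most 41.7 mm and 7.16 degrees, less where a joint would pass 70% of its speed; a pose out of reach is approached as far as the arm can. A call with a gripper value outside its range is refused whole. "grip" is the finger opening in cm, from 0 to 9.3, set as the call begins (left out, the last holds). The fingers move at their own pace and stop on an object; "grip_force" is the grip in N (left out, the last holds). Time passes only in rows, so rows that repeat a pose let the fingers close. It gives the time, the measured TCP pose, the force, the opening and the grip force at its end, in the units of the state.
- read_state(): the state, without advancing time (a new reading comes with each control period).
- eyes.read_camera(name): name is "side" or "top" or "wrist"; returns a dict with "image" (480x640x3 uint8, red, green, blue), "vfov" (degrees; the focal length in pixels is half the picture's height over the tangent of half this angle, whatever the lens; pixels are square), "cx", "cy" (the principal point, pixels), "k1" (the pictures are not rectified: a ray, as slopes to the right and down, at radius r is drawn at 1 + k1 r^2 times it, then the intrinsics apply), "cam_to_world" (4x4, takes a point from camera to world coordinates); the wrist camera has in their place "T_tool_cam" (4x4, takes a point from camera to tool coordinates, whose origin is the TCP and whose axes are the flange's). Camera axes: x right, y up, looking along -z (the intrinsics and any distortion apply to the point x, -y, -z); pixel columns grow to the right and rows downward; lengths in m; the calibration is good to about 2 mm. A picture is of the moment at which its call begins: read the wrist's pose just before it. There is no depth.
- workorder.close_job(): hands the job in; it is judged then, once.
The state is a dict: "t": time; "q": joint angles; "dq": joint speeds; "joint_torque": joint torques, N m; "tool_pos": TCP position; "orientation": TCP orientation; "force": force on the tool from outside, world axes, zero at the start; "wrist_torque": the same for the moment, N m; "opening": finger opening in m; "gripper_force": force on a finger pad.
Only numpy, scipy, OpenCV 4.12 (cv2) and the standard library are available. Lean on these libraries where they do the work, as an engineer would, in place of code of your own. Each camera call takes 0.05 s, during which the arm holds its last target. There are 200 camera calls.

### The job

Take the blue retaining plate by its knob, set it on the tube basket so that its two notches straddle the two orange snap hooks, and push it straight down, level and gently, until both hooks have clicked over it and it is fully home on the basket. The basket's tubes are glass, so do not lean on it harder than the hooks need (the glass is at risk above about 30 N). Let go, and leave the grey spare plate and the other glassware and tools where they are.

Things in the scene. Friction and masses are not known exactly. Their poses are not given: they have to be found in the camera images.
- plate_mid (a point): Middle of the loose blue retaining plate (about 60 g), 16 mm above its underside, half-way up. It starts flat, knob up. The plate is 6 mm thick, 84 mm (x) by 80 mm (y). On its centre stands a blue bar knob, 24 mm along x by 14 mm along y, from 6 to 32 mm above the underside: pinch it along y. Six dark dots on top. Alike turned half round.
- plate_notch (a point): Middle of the floor of the notch at the plate's +x end, at the underside, 36 mm from the plate's centre. Each x end has such a notch, 22 mm wide along y; a hook stands in each when the plate is seated.
- stand: Tube basket on its stand, fixed to the bench; origin at the centre of the foot, on the bench, z up. A white foot 112 mm across, a telescopic post, and on it a basket of six short glass tubes, 66 mm across, with a flat white top that the plate is seated on. Two orange snap hooks stand up at its +x and -x sides. The plate's x must lie along the stand's x, either way round.
- seat_low (a point): On the stand's axis, 90 mm above the bench: where the basket's flat top is when the post is right down. The post is set anew each time, so the top and the hooks stand anywhere from 0 to 30 mm higher than this, and that is not measured. The post does not yield to a push. Seated, the plate's underside lies on the basket's top.
- hook_a (a joint): Outward bend of the hook at the stand's +x side, rad: 0 upright (at rest or clicked), about 0.08 while the plate passes its barb; it springs back. The hooks are 13 mm wide, inner faces 37 mm from the axis. The barb juts 5 mm inward (4 mm over a seated plate's notch floor); its flat underside is 7 mm, the hook's top 20 mm above the basket's top, with a sloping lead-in. Its pivot is 44 mm below the top.
- hook_b (a joint): The same for the hook at the stand's -x side, alike. Forcing both hooks open takes a push of about 8 to 15 N in all. The force then drops while the barbs slide along the plate's edges; when its top is below them both hooks click back, and about 1 mm lower the plate meets the basket's top, where the force climbs steeply.
- spare_mid (a point): Middle of the grey spare plate, same shape as the blue one, 16 mm above its underside; to be left alone.
- beaker: Empty glass beaker, 70 mm across, 95 mm high; origin at the centre of its underside. Leave alone.
- jar: Amber jar, 52 mm across, 75 mm high; origin at the centre of its underside. Leave alone.
- dish: Shallow glass dish, 90 mm across, 16 mm high; origin at the centre of its underside. Leave alone.
- spoon: Steel spoon lying on the bench, 170 mm long along its x; leave alone.
- vial: Small glass vial, 28 mm across, 50 mm high; origin at the centre of its underside. Leave alone.

How it is judged:
By the outcome, as a careful person would: the job done as asked, in the order asked, and still so for the second after the job is handed in, with the robot touching nothing.
It also fails if it takes over 42 s, if anything falls off the work surface, if the arm or the gripper's body presses on something with over 40 N, if the wrist force passes 120 N, or if a joint passes its speed limit or range.

## Working session

There is one attempt and no reset: what is moved stays moved. The work goes in short steps, Python scripts to look and compute and a tool call to move; the robot and the scene stay as the last step left them, time stands still between calls to the robot, and variables do not carry over. Pictures are saved under pics/ and viewed, at most 10 in all, crops included, and the job is handed in when it is done.

Besides the shell and the picture viewer there is one more tool, called after "Call:" by a JSON object that holds its "api" and its "payload", one argument or row to a line. play_rows: Moves the arm, as the interface text tells. Its arguments: {"type":"object","properties":{"targets":{"type":"array"},"grip":{"type":"number"},"grip_force":{"type":"number"}},"required":["targets"]}

```bash
mkdir -p pics; cat > h.py <<'E'
import numpy as np, cv2, json
from scipy.spatial.transform import Rotation as R
from plant import read_state, eyes, workorder
def snap(name,fn):
    s=read_state(); c=eyes.read_camera(name); cv2.imwrite('pics/'+fn+'.png',c['image'][:,:,::-1])
    if name=='wrist':
        T=np.eye(4);T[:3,:3]=R.from_rotvec(s['orientation']).as_matrix();T[:3,3]=s['tool_pos']
        M=T@np.array(c['T_tool_cam'])
    else: M=np.array(c['cam_to_world'])
    d=dict(M=M.tolist(),vfov=float(c['vfov']),cx=float(c['cx']),cy=float(c['cy']),k1=float(c['k1']))
    json.dump(d,open('pics/'+fn+'.json','w')); return c['image']
def ld(fn): return json.load(open('pics/'+fn+'.json'))
def K(d):
    f=240/np.tan(np.radians(d['vfov'])/2); return np.array([[f,0,d['cx']],[0,f,d['cy']],[0,0,1]])
def ray(fn,u,v):
    d=ld(fn);M=np.array(d['M'])
    x,y=cv2.undistortPoints(np.array([[[u,v]]],float),K(d),np.array([d['k1'],0,0,0,0.]))[0,0]
    return M[:3,3],M[:3,:3]@np.array([x,-y,-1])
def onz(fn,u,v,z):
    o,r=ray(fn,u,v); return o+r*(z-o[2])/r[2]
def proj(fn,p):
    d=ld(fn);M=np.array(d['M']); q=M[:3,:3].T@(np.array(p)-M[:3,3]); q=q*[1,-1,-1]
    return cv2.projectPoints(q.reshape(1,1,3),np.zeros(3),np.zeros(3),K(d),np.array([d['k1'],0,0,0,0.]))[0][0,0]
def tri(obs):
    A=np.zeros((3,3));b=np.zeros(3)
    for fn,u,v in obs:
        o,r=ray(fn,u,v);r/=np.linalg.norm(r);P=np.eye(3)-np.outer(r,r);A+=P;b+=P@o
    return np.linalg.solve(A,b)
E
python3 - <<'E'
from h import *
snap('top','top0');snap('side','side0')
print(ld('top0'),ld('side0'),read_state())
E
```

```text
{'M': [[0.022788597872347893, 0.9858966687612868, -0.16579637611362363, 0.40773790632056695], [-0.9997383816340316, 0.02279840004257999, -0.0018442459884251566, 0.06844289076047724], [0.0019616561318837123, 0.16579502851682923, 0.9861582836564949, 1.240179091632148], [0.0, 0.0, 0.0, 1.0]], 'vfov': 52.765666842853314, 'cx': 321.61725145315705, 'cy': 234.54034353368942, 'k1': -0.1271394965505519} {'M': [[0.8892391142562244, 0.265488073778717, -0.3725182953333594, 0.18794650884725217], [-0.4571676896544116, 0.48754931972645427, -0.7438369205479916, -0.7727040667670328], [-0.015858789766341072, 0.8317522128107254, 0.5549204945499929, 0.7234532296727451], [0.0, 0.0, 0.0, 1.0]], 'vfov': 51.0872593377496, 'cx': 325.1470899950676, 'cy': 248.91461024875264, 'k1': -0.05918246733493857} {'t': 0.1, 'q': array([ 1.03161780e+00,  1.31088771e-01,  1.48915959e+00,  2.60044926e-05,
        1.52303886e+00, -8.53873178e-02]), 'dq': array([ 0.00019246, -0.00253509, -0.0026899 ,  0.00108896,  0.00083969,
       -0.00135773]), 'joint_torque': array([ 1.41271805e-03, -5.61349189e+01, -4.93089831e+01,  7.71295466e-02,
        2.92959984e-02, -9.25884888e-05]), 'tool_pos': array([0.26268566, 0.53878578, 0.17899648]), 'orientation': array([-7.06592188e-01, -3.06053906e+00,  2.52010407e-03]), 'force': array([ 1.02860779, -0.41227336,  0.45503272]), 'wrist_torque': array([ 0.02854153,  0.0372943 , -0.05800643]), 'gripper_force': 0.0, 'opening': 0.0931282890196448}
```

View pics/top0.png

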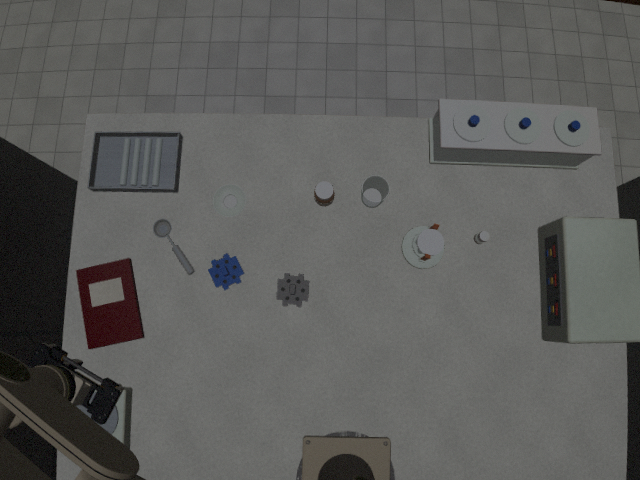

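View pics/side0.png

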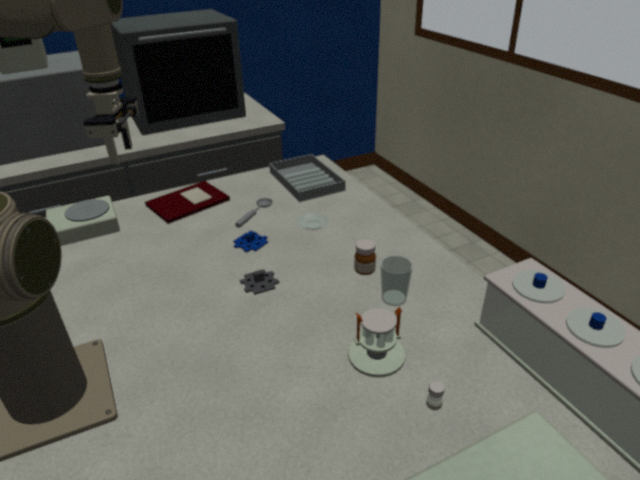

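The top view shows the blue plate at (226,271), grey spare at (293,290) and the stand at (423,246). The side view shows the stand with its hooks near (359,325) and (399,320). I'll enlarge these.

```bash
python3 - <<'E'
import cv2,numpy as np
t=cv2.imread('pics/top0.png');s=cv2.imread('pics/side0.png')
c=lambda i,u,v,w,h,k:cv2.convertScaleAbs(cv2.resize(i[v:v+h,u:u+w],None,fx=k,fy=k,interpolation=cv2.INTER_CUBIC),alpha=1.6)
a=np.hstack([c(t,200,245,50,50,6),c(t,395,218,60,60,5)])
b=np.hstack([c(s,340,290,80,100,3),c(s,225,220,60,50,6)])
b=b[:300,:600]
cv2.imwrite('pics/c1.png',np.vstack([a,b]))
from h import *
print(onz('top0',226,271,.03),onz('top0',422,247,0))
E
```

```text
[0.51256575 0.30927522 0.03      ] [ 0.58939653 -0.19127545  0.        ]
```

View pics/c1.png

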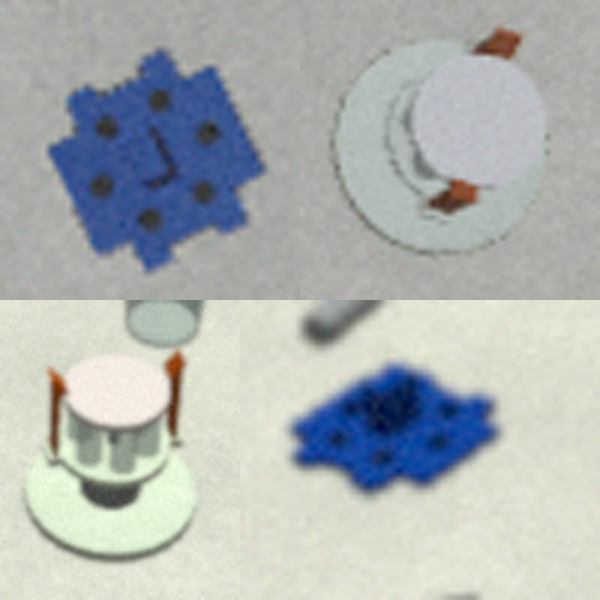

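```bash
cat >> h.py <<'E'
def rel(p,x_axis=None):
    s=read_state();Rm=R.from_rotvec(s['orientation']).as_matrix()
    d=Rm.T@(np.array(p)-s['tool_pos'])*100
    out=[d.round(2)]
    if x_axis is not None:
        a=Rm.T@np.append(x_axis,0)[:3]; out.append(np.degrees(np.arctan2(a[1],a[0])))
    return out
E
python3 - <<'E'
from h import *
np.set_printoptions(suppress=True,precision=4)
c=eyes.read_camera('wrist');print(c['T_tool_cam'],c['vfov'],c['k1'])
s=read_state();print(R.from_rotvec(s['orientation']).as_matrix())
# plate corner dots in top
T=lambda x,y,z:onz('top0',200+x/6,245+y/6,z)
P=np.array([T(*p,.006) for p in [(160,100),(108,127),(208,133),(102,186),(204,191),(150,218)]])
print(P,P.mean(0)); c=P.mean(0)
for p in P: print(np.degrees(np.arctan2(*(p-c)[1::-1])),np.linalg.norm(p-c))
print(rel([*c[:2],.25],[1,0,0]))
E
```

```text
[[-0.0013  0.9688  0.2478  0.0681]
 [ 1.      0.0012  0.0005  0.0011]
 [ 0.0001  0.2478 -0.9688 -0.2056]
 [ 0.      0.      0.      1.    ]] 68.7635250077041 -0.05541738200112686
[[-0.8988  0.4384 -0.0008]
 [ 0.4384  0.8988 -0.0012]
 [ 0.0001 -0.0014 -1.    ]]
[[0.5388 0.3136 0.006 ]
 [0.5265 0.3355 0.006 ]
 [0.5251 0.2921 0.006 ]
 [0.5012 0.3367 0.006 ]
 [0.5002 0.2926 0.006 ]
 [0.4881 0.3153 0.006 ]] [0.5133 0.3143 0.006 ]
-1.610383222712516 0.025463859310039146
58.023012572379855 0.024989709478926946
-62.00408349952006 0.025130524041679533
118.46453116227309 0.02550028944030384
-121.10218027778994 0.02533098682745726
177.7779417758662 0.02526436419649135
[array([-32.36,  -9.21,  -7.08]), np.float64(153.9999403074499)]
```

Call:
{"api": "play_rows", "payload": {
  "targets": [-4,-1.1,-2,0,-8,-2.2,-2,0,-12,-3.4,-2,0,-16,-4.6,-2,0,-20,-5.7,-2,0,-24,-6.8,-2,0,-28,-8,-2,0,-32.3,-9.2,-2,0]
}}

```text
t: 0.82
tool_pos: [0.509, 0.3177, 0.1997]
orientation: [-0.707, -3.061, 0.0]
force: [-0.2, -0.0, 0.2]
opening: 0.0931
gripper_force: 0.0
```

Call:
{"api": "play_rows", "payload": {
  "targets": [0,0,0,0,0,0,0,0]
}}

```text
t: 0.98
tool_pos: [0.5092, 0.3174, 0.1993]
orientation: [-0.713, -3.059, 0.001]
force: [-1.1, -0.1, -0.0]
opening: 0.0934
gripper_force: 0.0
```

```bash
python3 - <<'E'
from h import *
i=snap('wrist','w1');s=read_state();print(s['tool_pos'],s['t'])
print(proj('w1',[.5133,.3143,.006]))
E
```

```text
[0.50813842 0.31876195 0.19938396] 1.0333
[319.26486339 218.27547788]
```

View pics/w1.png

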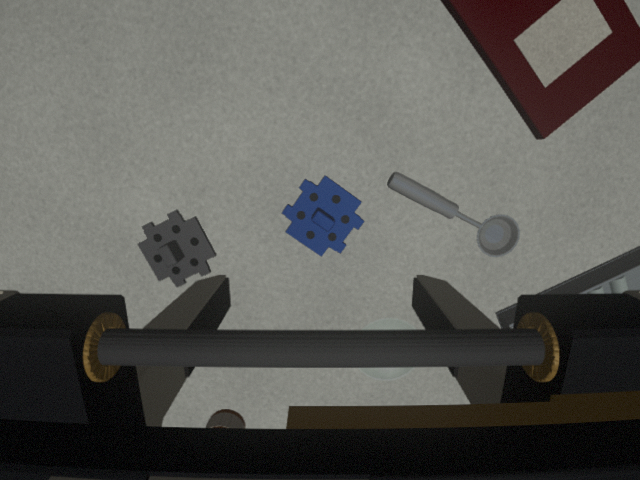

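The wrist view shows the blue plate centred at about (322,217), and nothing close enough to foul the fingers. I'll take a crop to read the knob's axis.

```bash
python3 - <<'E'
import cv2
i=cv2.imread('pics/w1.png')
cv2.imwrite('pics/c2.png',cv2.convertScaleAbs(cv2.resize(i[170:260,277:367],None,fx=6,fy=6,interpolation=cv2.INTER_CUBIC),alpha=1.8))
E
```

```text
(no output)
```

View pics/c2.png

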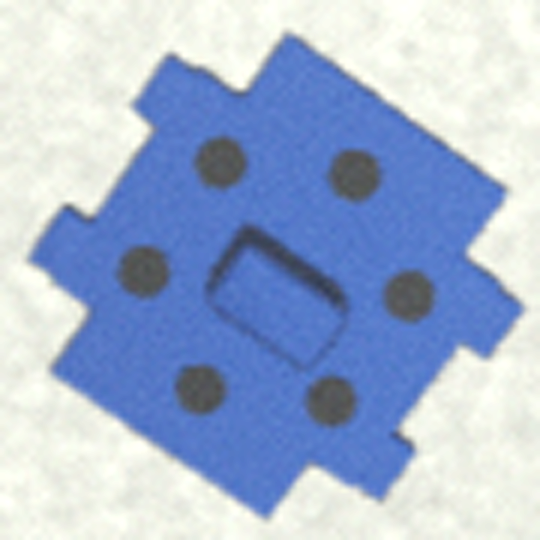

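```bash
python3 - <<'E'
from h import *
T=lambda x,y,z=.006:onz('w1',277+(x-2.5)/6,170+(y-2.5)/6,z)
P=np.array([T(*p) for p in [(221,162),(354,175),(143,271),(408,296),(200,389),(330,401)]])
c=P.mean(0);print(c)
an=[]
for a,b in [((288,33),(506,190)),((52,370),(267,517))]:
    d=T(*b)-T(*a);an.append(np.degrees(np.arctan2(d[1],d[0])));print(an[-1],np.linalg.norm(d))
print(np.sort([(np.degrees(np.arctan2(*(p-c)[1::-1])))%60 for p in P]))
k=np.mean([T(*p,.032) for p in [(243,236),(347,305),(305,370),(208,295)]],0);print('knob',k)
a=np.radians(np.mean(an));print(rel([*c[:2],.06],[np.cos(a),np.sin(a),0]))
E
```

```text
[0.51344758 0.31849515 0.006     ]
28.37977958269108 0.05089296019568156
28.236874358368105 0.05125289531477331
[57.83599544 58.10193842 58.1390912  58.32907942 58.34882472 58.38380102]
knob [0.51224518 0.31895111 0.032     ]
[array([-0.5 ,  0.22, 13.94]), np.float64(125.56874581167013)]
```

Call:
{"api": "play_rows", "payload": {
  "targets": [-0.1,0,1.8,-7,-0.2,0.1,3.5,-14,-0.3,0.1,5.2,-21,-0.4,0.2,7,-28,-0.5,0.2,9,-35,-0.5,0.2,11,-42,-0.5,0.2,13,-49,-0.5,0.2,13.9,-54.4],
  "grip": 5
}}

```text
t: 1.7
tool_pos: [0.5102, 0.3199, 0.0576]
orientation: [0.783, -3.038, 0.001]
force: [-0.8, -0.9, -1.0]
opening: 0.0504
gripper_force: 0.0
```

Call:
{"api": "play_rows", "payload": {
  "targets": [0,0,0,0,0,0,0,0]
}}

```text
t: 1.87
tool_pos: [0.5118, 0.3201, 0.0605]
orientation: [0.768, -3.045, 0.0]
force: [0.2, 0.6, 0.0]
opening: 0.0501
gripper_force: 0.0
```

```bash
python3 - <<'E'
from h import *
i=snap('wrist','w2');a=np.radians(28.2)
print(rel([.5134,.3185,.01],[np.cos(a),np.sin(a),0]),read_state()['t'],read_state()['q'])
cv2.imwrite('pics/w2b.png',cv2.convertScaleAbs(i[:,:,::-1],alpha=1.6))
E
```

```text
[array([ 0.04, -0.18,  5.17]), np.float64(-179.91490145070765)] 1.9167 [ 4.73256447e-01  2.25629533e-01  1.60177139e+00  2.05858665e-04
  1.31369573e+00 -1.59126023e+00]
```

View pics/w2b.png

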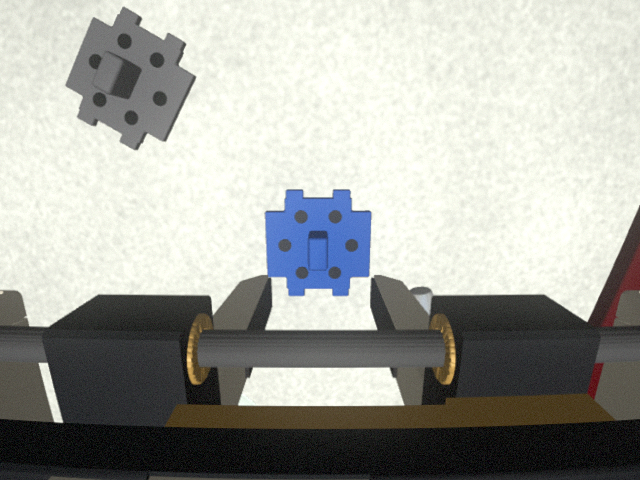

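The plate now lies square to the fingers, with its knob at about (318,250) between them. I'll refine its centre from the dots.

```bash
python3 - <<'E'
from h import *
P=np.array([onz('w2',*p,.006) for p in [(301,216),(335,216),(285,245),(352,245),(302,272),(335,272)]]);c=P.mean(0);print(c)
print(rel([*c[:2],.01]))
E
```

```text
[0.51331186 0.31919078 0.006     ]
[array([ 0.01, -0.11,  5.17])]
```

Call:
{"api": "play_rows", "payload": {
  "targets": [0,-0.1,1.5,0,0,-0.1,3.3,0,0,-0.1,4.6,0,0,-0.1,5.1,0,0,-0.1,5.1,0,0,-0.1,5.1,0]
}}

```text
t: 2.42
tool_pos: [0.514, 0.3184, 0.0105]
orientation: [-0.77, 3.046, 0.0]
force: [1.2, -0.3, -0.4]
opening: 0.0499
gripper_force: 0.0
```

Call:
{"api": "play_rows", "payload": {
  "targets": [0,0,0,0,0,0,0,0,0,0,0,0,0,0,0,0,0,0,0,0,0,0,0,0],
  "grip": 0.8,
  "grip_force": 25
}}

```text
t: 2.92
tool_pos: [0.514, 0.3182, 0.0101]
orientation: [-0.77, 3.045, 0.0]
force: [0.7, 0.3, -0.8]
opening: 0.0147
gripper_force: 0.0
```

```bash
python3 - <<'E'
from h import *
# stand: hooks from top and side crops
T=lambda x,y:('top0',395+(x-300-2)/5,218+(y-2)/5)
S=lambda x,y:('side0',340+(x-1)/3,290+(y-300-1)/3)
h1=tri([T(507,35),S(178,358)]); h2=tri([T(460,190),S(55,375)])
print('hooks',h1,h2)
f=[onz(*T(440,145),0.005),onz(*S(111,492),.005)];print('foot',f)
b=tri([T(480,120),S(117,391)]);print('top',b)
s=read_state();print(s['tool_pos'],s['opening'],s['gripper_force'],s['force'])
E
```

```text
hooks [ 0.62594546 -0.20092507  0.11540834] [ 0.55149041 -0.17768628  0.11452046]
foot [array([ 0.58974642, -0.19181326,  0.005     ]), array([ 0.58963264, -0.18784329,  0.005     ])]
top [ 0.58795698 -0.19166748  0.09706707]
[0.513958   0.31822285 0.0101405 ] 0.014717012900828146 0.0 [ 0.69893432  0.2536669  -0.78834119]
```

Call:
{"api": "play_rows", "payload": {
  "targets": [0,0,0,0,0,0,0,0,0,0,0,0,0,0,-2,0,0,0,-5,0,0,0,-9,0,0,0,-13,0,0,0,-17,0]
}}

```text
t: 3.58
tool_pos: [0.5133, 0.3179, 0.1814]
orientation: [0.77, -3.045, 0.0]
force: [0.9, 1.0, 0.8]
opening: 0.0079
gripper_force: 0.0
```

```bash
python3 - <<'E'
from h import *
a=np.radians(162.7)
print(rel([.685,-.22,.18],[np.cos(a),np.sin(a),0]));s=read_state();print(s['tool_pos'],s['opening'],s['gripper_force'],s['force'],s['q'])
E
```

```text
[array([ 10.48, -55.49,   0.15]), np.float64(45.70028400987219)]
[0.51328414 0.31792683 0.18141327] 0.007856299567390002 0.0 [0.90226856 0.98178048 0.77203231] [ 4.69640280e-01  1.40761042e-01  1.47421189e+00  2.53624589e-05
  1.52741031e+00 -1.59683547e+00]
```

```bash
python3 - <<'E'
from h import *
i=snap('wrist','w3')
cv2.imwrite('pics/w3b.png',cv2.convertScaleAbs(i[:,:,::-1],alpha=1.6))
E
```

```text
(no output)
```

View pics/w3b.png

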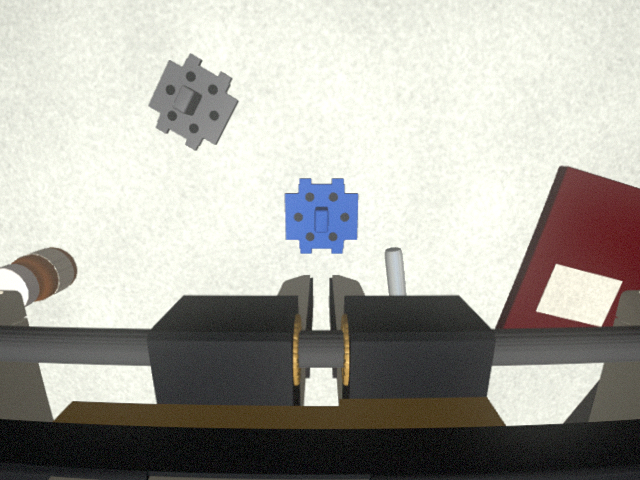

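The plate is still on the bench: the grasp missed. I'll check where the fingertips really are in the side view against the reported TCP.

```bash
python3 - <<'E'
from h import *
i=snap('side','s3');s=read_state();u=proj('s3',s['tool_pos']);print(u,s['tool_pos'])
for z in (.02,.04,.06):print(proj('s3',s['tool_pos']+[0,0,z]))
for fn,pts in [('w1',None),('w3',[(310,197),(333,197),(298,217),(345,217),(310,237),(333,237)])]:
    if pts:
        P=np.array([onz(fn,*p,.006) for p in pts]);c=P.mean(0);print(c,np.linalg.norm(P-c,axis=1).mean())
P=np.array([onz('w1',277+(x-2.5)/6,170+(y-2.5)/6,.006) for x,y in [(221,162),(354,175),(143,271),(408,296),(200,389),(330,401)]]);print(np.linalg.norm(P-P.mean(0),axis=1).mean())
x,y=map(int,u);im=i[max(y-90,0):y+60,max(x-80,0):x+80,::-1];im=np.ascontiguousarray(im)
print(max(x-80,0),max(y-90,0))
cv2.imwrite('pics/s3c.png',cv2.convertScaleAbs(cv2.resize(im,None,fx=4,fy=4,interpolation=cv2.INTER_CUBIC),alpha=1.6))
E
```

```text
[244.81392694 177.20132513] [0.51808821 0.32037254 0.18950595]
[243.97814898 169.75165144]
[243.12982959 162.17232745]
[242.2687737  154.46060091]
[0.51382868 0.31945201 0.006     ] 0.025743245662047692
0.025547246780621636
164 87
```

View pics/s3c.png

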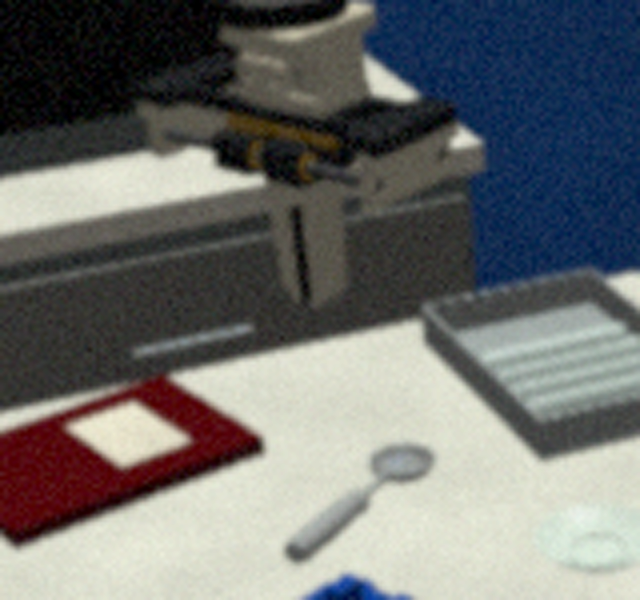

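```bash
python3 - <<'E'
from h import *
np.set_printoptions(suppress=True,precision=4)
for k in range(3):
    s=read_state();print(s['t'],s['tool_pos'],s['q'],s['dq'],s['force'],s['orientation'],s['opening'])
    snap('wrist','tmp')
E
```

```text
3.6833 [0.5181 0.3204 0.1895] [ 0.4697  0.1356  1.4652 -0.      1.5269 -1.5968] [-0.0003  0.0514  0.095  -0.     -0.0767 -0.0011] [0.7016 0.229  1.0828] [-0.7674  3.0324  0.0048] 0.00802380598148905
3.7333 [0.5166 0.3196 0.1853] [ 0.4697  0.1382  1.47   -0.      1.5244 -1.5969] [ 0.0006  0.05    0.0882 -0.0012 -0.0274  0.0005] [ 0.0017 -0.3765 -1.288 ] [-0.7686  3.037   0.0031] 0.008287894861166182
3.7833 [0.515  0.3188 0.1819] [ 0.4697  0.1404  1.4737 -0.      1.5236 -1.5968] [-0.0011  0.0381  0.0625  0.0015 -0.0073 -0.0011] [-0.2163  0.4277 -0.5487] [-0.7697  3.042   0.0013] 0.007983861574551904
```

The side and wrist views agree. The real fingertips sit about 39 mm behind the reported TCP, so the fingers closed above the knob. I'll go back down open, then feel for the plate.

Call:
{"api": "play_rows", "payload": {
  "targets": [0,0,4,0,0,0,8,0,0,0,12,0,0,0,15,0,0,0,17.5,0,0,0,19,0,0,0,19.5,0,0,0,19.5,0],
  "grip": 5
}}

```text
t: 4.5
tool_pos: [0.5107, 0.3166, -0.019]
orientation: [0.769, -3.039, 0.002]
force: [-0.4, 0.3, -0.5]
opening: 0.0492
gripper_force: 0.0
```

Call:
{"api": "play_rows", "payload": {
  "targets": [0,0,0.4,0,0,0,0.8,0,0,0,0.9,0,0,0,0.9,0]
}}

```text
t: 4.83
tool_pos: [0.5143, 0.3184, -0.0235]
orientation: [-0.77, 3.045, 0.0]
force: [-0.0, 0.7, 0.2]
opening: 0.0499
gripper_force: 0.0
```

```bash
python3 - <<'E'
from h import *
i=snap('wrist','w4')
s=read_state();print(s['tool_pos'],s['force'],s['opening'])
hsv=cv2.cvtColor(i,cv2.COLOR_RGB2HSV);m=cv2.inRange(hsv,(100,100,25),(130,255,255))
n,l,st,ce=cv2.connectedComponentsWithStats(m);k=np.argsort(-st[1:,4])[:2]+1;print(st[k],ce[k])
cv2.imwrite('pics/w4b.png',cv2.convertScaleAbs(i[:,:,::-1],alpha=1.6))
E
```

```text
[ 0.5143412   0.3184245  -0.02331725] [ 0.24181895  0.68887762 -0.17789641] 0.05015815241874123
[[  246   204   153   127 13019]
 [  269   279     1     1     1]] [[321.49711959 267.00660573]
 [269.         279.        ]]
```

Call:
{"api": "play_rows", "payload": {
  "targets": [0,0,0.3,0,0,0,0.5,0,0,0,0.6,0,0,0,0.6,0,0,0,0.6,0]
}}

```text
t: 5.3
tool_pos: [0.5137, 0.3181, -0.0302]
orientation: [0.771, -3.045, 0.0]
force: [0.7, 0.3, -0.2]
opening: 0.0498
gripper_force: 0.0
```

Call:
{"api": "play_rows", "payload": {
  "targets": [0,0,0,0,0,0,0,0,0,0,0,0,0,0,0,0,0,0,0,0,0,0,0,0,0,0,0,0,0,0,0,0],
  "grip": 0.8,
  "grip_force": 25
}}

```text
t: 5.97
tool_pos: [0.5138, 0.3182, -0.03]
orientation: [-0.771, 3.046, 0.0]
force: [-0.0, 0.1, -0.5]
opening: 0.0138
gripper_force: 25.0
```

Call:
{"api": "play_rows", "payload": {
  "targets": [0,0,0,0,0,0,-1,0,0,0,-3,0,0,0,-6,0,0,0,-10,0,0,0,-14,0,0,0,-17,0,0,0,-18,0],
  "grip_force": 45
}}

```text
t: 6.63
tool_pos: [0.5167, 0.3197, 0.1577]
orientation: [-0.768, 3.037, 0.003]
force: [1.1, 1.5, 0.7]
opening: 0.0136
gripper_force: 45.0
```

Call:
{"api": "play_rows", "payload": {
  "targets": [0,0,0,0,0,0,0,0]
}}

```text
t: 6.8
tool_pos: [0.5139, 0.3182, 0.1499]
orientation: [-0.771, 3.045, 0.0]
force: [-0.3, -0.2, -2.2]
opening: 0.0132
gripper_force: 45.0
```

```bash
python3 - <<'E'
from h import *
a=np.radians(162.7)
print(rel([.685,-.22,.15],[np.cos(a),np.sin(a),0]));s=read_state();print(s['tool_pos'],s['opening'],s['gripper_force'],s['force'])
E
```

```text
[array([ 1.054e+01, -5.548e+01, -2.000e-02]), np.float64(45.69953704424598)]
[0.51386594 0.31819036 0.14986842] 0.013229804917681231 44.999876618385315 [-0.29131087 -0.18900098 -2.2365778 ]
```

Call:
{"api": "play_rows", "payload": {
  "targets": [0.7,-3.5,0,3,1.3,-7,0,6,2,-10.5,0,9,2.6,-14,0,12,3.3,-17.5,0,15,4,-21,0,18,4.6,-24.5,0,21,5.3,-28,0,24]
}}

```text
t: 7.47
tool_pos: [0.5986, 0.045, 0.1462]
orientation: [0.116, -3.134, -0.001]
force: [-0.1, -0.1, -0.7]
opening: 0.0133
gripper_force: 45.0
```

Call:
{"api": "play_rows", "payload": {
  "targets": [1.9,-3,0,2.7,3.6,-6.2,0,5.4,5.4,-9.4,0,8.1,7.3,-12.6,0,10.8,9.2,-15.8,0,13.6,11,-19,0,16.3,12.8,-22,0,19,14.7,-24.6,0,21.7]
}}

```text
t: 8.13
tool_pos: [0.4698, -0.2107, 0.1465]
orientation: [-0.476, -3.1, -0.003]
force: [0.9, -0.8, -0.5]
opening: 0.0138
gripper_force: 45.0
```

Call:
{"api": "play_rows", "payload": {
  "targets": [0,0,0,0,0,0,0,0,0,0,0,0]
}}

```text
t: 8.38
tool_pos: [0.4717, -0.2089, 0.1478]
orientation: [-0.472, -3.103, -0.003]
force: [0.3, -0.8, -0.9]
opening: 0.014
gripper_force: 45.0
```

```bash
python3 - <<'E'
from h import *
a=np.radians(162.7)
print(rel([.685,-.22,.15],[np.cos(a),np.sin(a),0]));s=read_state();print(s['tool_pos'],s['opening'],s['q'],s['t'])
i=snap('wrist','w5')
for z in (.097,.117,.147):print(proj('w5',[.5895,-.19,z]),proj('w5',[.551,-.178,z]),proj('w5',[.626,-.201,z]))
cv2.imwrite('pics/w5b.png',cv2.convertScaleAbs(i[:,:,::-1],alpha=1.6))
hsv=cv2.cvtColor(i,cv2.COLOR_RGB2HSV)
for lo,hi in [((3,150,40),(16,255,255)),((100,100,25),(130,255,255))]:
    m=cv2.inRange(hsv,lo,hi)
    n,l,st,ce=cv2.connectedComponentsWithStats(m);k=np.argsort(-st[1:,4])[:4]+1;print(st[k],ce[k])
E
```

```text
[array([-20.69,   5.29,  -0.29]), np.float64(-0.003941749131233661)]
[ 0.47168794 -0.20891913  0.14776383] 0.013998714600612801 [-5.16772926e-01 -7.71313578e-02  1.75830593e+00  5.12581263e-04
  1.46399759e+00 -1.78561618e+00] 8.3833
[383.09275116 368.87604574] [385.484342   325.37050258] [381.31285967 406.82570774]
[387.41896158 383.83457822] [390.20787144 337.89075587] [385.31374255 423.6119192 ]
[395.11067839 410.48486006] [398.70122999 360.44213838] [392.35039786 453.20687693]
[[245 410   2   2   2]
 [ 79 411   2   2   2]
 [397 401   1   1   1]
 [436 400   1   1   1]] [[245.5 410.5]
 [ 79.5 411.5]
 [397.  401. ]
 [436.  400. ]]
[[  242   207   159   124 10672]
 [    0   276    20    15   189]
 [   70   400    13    15    84]
 [  357   299     5     3     8]] [[320.89383433 259.78645052]
 [  8.43915344 283.58730159]
 [ 75.91666667 406.89285714]
 [359.5        300.        ]]
```

Call:
{"api": "play_rows", "payload": {
  "targets": [-3,0.8,-0.3,0,-6,1.5,-0.3,0,-9,2.3,-0.3,0,-12,3.1,-0.3,0,-15,3.8,-0.3,0,-18,4.6,-0.3,0,-20,5.2,-0.3,0,-20.7,5.3,-0.3,0]
}}

```text
t: 9.1
tool_pos: [0.6889, -0.2177, 0.1508]
orientation: [-0.466, -3.106, -0.002]
force: [0.4, -0.1, -0.9]
opening: 0.0139
gripper_force: 45.0
```

Call:
{"api": "play_rows", "payload": {
  "targets": [0,0,0,0,0,0,0,0,0,0,0,0]
}}

```text
t: 9.35
tool_pos: [0.6857, -0.2197, 0.1522]
orientation: [-0.47, -3.105, -0.0]
force: [0.4, -0.2, 0.5]
opening: 0.0136
gripper_force: 45.0
```

```bash
python3 - <<'E'
from h import *
s=read_state();print(s['tool_pos'],s['opening'],s['t'])
i=snap('wrist','w6')
for z in (.097,.117,.147):print(proj('w6',[.5895,-.19,z]),proj('w6',[.551,-.178,z]),proj('w6',[.626,-.201,z]))
hsv=cv2.cvtColor(i,cv2.COLOR_RGB2HSV)
b=cv2.convertScaleAbs(i[:,:,::-1],alpha=1.6)[:330]
cv2.imwrite('pics/w6b.png',cv2.resize(b[:,100:540],None,fx=1.8,fy=1.8,interpolation=cv2.INTER_CUBIC)[:,:792])
E
```

```text
[ 0.68566547 -0.219652    0.15221506] 0.013579855661167374 9.35
[319.05709947 105.64896441] [319.02006556  43.95502706] [319.59021467 160.81153716]
[318.90693277 101.56765172] [318.86232172  34.37863212] [319.48905403 161.41409068]
[318.62658742  93.95231154] [318.56643736  16.44216617] [319.30153406 162.53111646]
```

View pics/w6b.png

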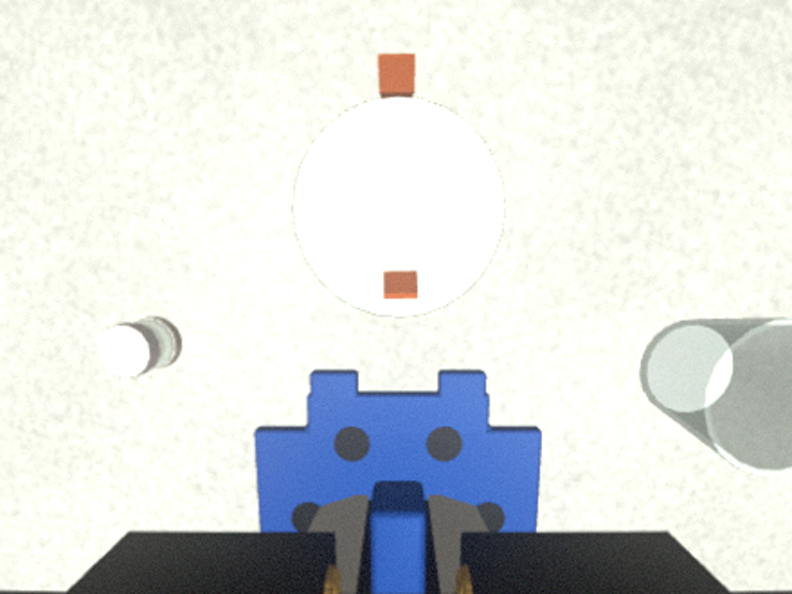

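The view shows the stand ahead with both hooks on nearly the same column as the plate: the hooks are at crop (396,75) and (400,284), and the plate notch is at 398. I'll take the positions numerically.

```bash
python3 - <<'E'
from h import *
np.set_printoptions(suppress=True,precision=4,linewidth=200)
i=cv2.imread('pics/w6.png');hsv=cv2.cvtColor(i,cv2.COLOR_BGR2HSV)
m=((hsv[...,1]>100)&((hsv[...,0]<15)|(hsv[...,0]>172))&(hsv[...,2]>30)).astype(np.uint8)
n,l,st,ce=cv2.connectedComponentsWithStats(m)
for k in range(1,n):
    if st[k,4]>40: print(st[k],ce[k],cv2.minAreaRect(np.argwhere(l==k)[:,::-1].astype(np.float32)))
g=cv2.GaussianBlur(cv2.cvtColor(i,cv2.COLOR_BGR2GRAY),(3,3),0)
print('row115',list(enumerate(g[113:118].mean(0).astype(int)))[250:395:1])
print('col', list(enumerate(g[:,336:340].mean(1).astype(int)))[45:190])
d=(hsv[...,2]<45)&(hsv[...,1]<90)
n,l,st,ce=cv2.connectedComponentsWithStats(d[:262].astype(np.uint8))
for k in range(1,n):
    if 60<st[k,4]<800: print('dot',st[k],ce[k])
E
```

```text
[310  30  20  23 437] [319.8146  40.7483] ((319.5, 41.0), (22.0, 19.0), 90.0)
[605 143  35  55 596] [617.8993 171.9195] ((620.7545166015625, 168.57415771484375), (29.74077606201172, 54.81938171386719), 7.815293788909912)
[314 151  18  15 258] [322.2326 158.1279] ((322.5, 158.0), (14.0, 17.0), 90.0)
row115 [(250, np.int64(166)), (251, np.int64(165)), (252, np.int64(166)), (253, np.int64(166)), (254, np.int64(166)), (255, np.int64(166)), (256, np.int64(166)), (257, np.int64(166)), (258, np.int64(166)), (259, np.int64(165)), (260, np.int64(162)), (261, np.int64(156)), (262, np.int64(155)), (263, np.int64(164)), (264, np.int64(172)), (265, np.int64(172)), (266, np.int64(172)), (267, np.int64(171)), (268, np.int64(171)), (269, np.int64(172)), (270, np.int64(172)), (271, np.int64(172)), (272, np.int64(173)), (273, np.int64(173)), (274, np.int64(174)), (275, np.int64(176)), (276, np.int64(178)), (277, np.int64(179)), (278, np.int64(180)), (279, np.int64(181)), (280, np.int64(181)), (281, np.int64(181)), (282, np.int64(181)), (283, np.int64(180)), (284, np.int64(181)), (285, np.int64(180)), 
[... 4883 characters left out ...]
 np.int64(176)), (161, np.int64(177)), (162, np.int64(177)), (163, np.int64(177)), (164, np.int64(177)), (165, np.int64(177)), (166, np.int64(177)), (167, np.int64(177)), (168, np.int64(176)), (169, np.int64(176)), (170, np.int64(176)), (171, np.int64(174)), (172, np.int64(167)), (173, np.int64(159)), (174, np.int64(156)), (175, np.int64(159)), (176, np.int64(159)), (177, np.int64(158)), (178, np.int64(158)), (179, np.int64(158)), (180, np.int64(158)), (181, np.int64(158)), (182, np.int64(159)), (183, np.int64(160)), (184, np.int64(162)), (185, np.int64(163)), (186, np.int64(164)), (187, np.int64(163)), (188, np.int64(163)), (189, np.int64(162))]
dot [  0 215  14  33 245] [  4.3429 234.5918]
```

```bash
python3 - <<'E'
from h import *
np.set_printoptions(suppress=True,precision=4)
from scipy.optimize import least_squares
E=[(276,115),(365.5,115),(338,148.3)]
r=least_squares(lambda p:[np.linalg.norm(onz('w6',*e,p[2])[:2]-p[:2])-.033 for e in E],[.59,-.19,.1]);print('disc',r.x)
for z in (.093,.099,.105):
    r2=least_squares(lambda p:[np.linalg.norm(onz('w6',*e,z)[:2]-p[:2])-.033 for e in E],[.59,-.19]);print(z,r2.x,r2.fun*1e3)
F=[(262.5,115),(379,115),(338,56.7),(338,172.2)]
r=least_squares(lambda p:[np.linalg.norm(onz('w6',*e,.006)[:2]-p[:2])-p[2] for e in F],[.59,-.19,.056]);print('foot',r.x,r.fun)
ht=.117
a=onz('w6',319.8,41,ht);b=onz('w6',322.3,158,ht);d=a-b;print('hooks',a,b,np.degrees(np.arctan2(d[1],d[0])),(a+b)/2)
s=read_state();zp=s['tool_pos'][2]+.036
W=lambda x,y,z:onz('w6',100+(x-.4)/1.8,(y-.4)/1.8,z)
d1,d2=W(352,443.5,zp),W(444,443.5,zp);m=(d1+d2)/2;print('dots',d1,d2,np.linalg.norm(d1-d2))
t=np.radians(162.7);ux=np.array([np.cos(t),np.sin(t)]);print('plate c',m[:2]-.0217*ux,'tcp',s['tool_pos'])
d=d2-d1;print('plate yaw',np.degrees(np.arctan2(d[1],d[0]))+90)
E
```

```text
disc [ 0.5886 -0.1885  0.0924]
0.093 [ 0.5886 -0.1885] [-0.0491 -0.059   0.0253]
0.099 [ 0.5883 -0.1883] [-0.4858 -0.5964  0.2899]
0.105 [ 0.588  -0.1882] [-0.8696 -1.0905  0.5942]
foot [ 0.5881 -0.1884  0.0556] [ 0.0001  0.0002 -0.0001 -0.0001]
hooks [ 0.5549 -0.1786  0.117 ] [ 0.6244 -0.1985  0.117 ] 164.00030418543753 [ 0.5896 -0.1886  0.117 ]
dots [ 0.6605 -0.2241  0.1887] [ 0.6681 -0.1998  0.1887] 0.02551755196971002
plate c [ 0.685  -0.2184] tcp [ 0.6856 -0.2201  0.1527]
plate yaw 162.70762910343387
```

Call:
{"api": "play_rows", "payload": {
  "targets": [2,0,0,-0.4,4,0,0,-0.8,6,0,0,-1.2,8,0,0,-1.2,9.5,0,0.5,-1.2,10.1,0,2,-1.2,10.1,0,4,-1.2,10.1,0,5.2,-1.2]
}}

```text
t: 10.07
tool_pos: [0.5883, -0.1904, 0.1]
orientation: [-0.44, -3.11, -0.0]
force: [-0.2, -0.7, -1.5]
opening: 0.0135
gripper_force: 45.0
```

Call:
{"api": "play_rows", "payload": {
  "targets": [0,0,0,0,0,0,0,0,0,0,0,0]
}}

```text
t: 10.32
tool_pos: [0.5902, -0.1911, 0.102]
orientation: [0.44, 3.109, -0.0]
force: [-0.6, 0.4, -0.3]
opening: 0.0138
gripper_force: 45.0
```

```bash
python3 - <<'E'
from h import *
np.set_printoptions(suppress=True,precision=4)
s=read_state();print(s['tool_pos'],s['t'],s['force'],s['wrist_torque'])
i=snap('wrist','w7');b=cv2.convertScaleAbs(i[:,:,::-1],alpha=1.6)
snap('side','s7');j=cv2.convertScaleAbs(cv2.imread('pics/s7.png'),alpha=1.6)
w=cv2.resize(b[150:300,240:400],None,fx=2.5,fy=2.5,interpolation=cv2.INTER_CUBIC)
u,v=map(int,proj('s7',[.588,-.188,.13]));print(u,v,u-50,v-40)
z=cv2.resize(j[v-40:v+35,u-50:u+50],None,fx=4,fy=4,interpolation=cv2.INTER_CUBIC)
c=np.zeros((375,800,3),np.uint8);c[:375,:400]=w;c[:300,400:]=z
cv2.imwrite('pics/c7.png',c)
E
```

```text
[ 0.5902 -0.1911  0.102 ] 10.3167 [-0.6017  0.3829 -0.2978] [0.0017 0.0036 0.0026]
378 305 328 265
```

View pics/c7.png

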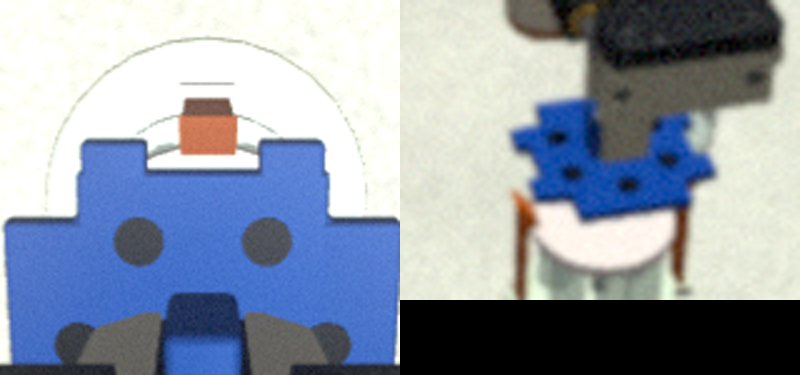

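```bash
python3 - <<'E'
from h import *
np.set_printoptions(suppress=True,precision=4)
s=read_state();T=s['tool_pos'];Rm=R.from_rotvec(s['orientation']).as_matrix()
W=lambda x,y,z:Rm.T@(onz('w7',240+(x-.75)/2.5,150+(y-.75)/2.5,z)-T)*1e3
zu=T[2]+.030
d=(W(138,242,zu+.006)+W(267,242,zu+.006))/2;print('plate c tool mm',d[:2]-[21.8,0])
print('notch floor',W(203,171,zu)-d+[21.8,0,0],W(203,171,zu+.006)-d+[21.8,0,0])
for z in(.10,.104,.108):print('barb tip rel plate c',z,W(208.5,154.5,z)-d+[21.8,0,0])
for z in(.112,.116,.12):print('slope top rel plate c',z,W(208.5,115,z)-d+[21.8,0,0], W(237,115,z)[1]-W(180,115,z)[1])
c=Rm.T@(np.array([.5883,-.1885,.1])-T)*1e3;print('stand c from w6 rel plate c',c-d+[21.8,0,0],T)
E
```

```text
plate c tool mm [1.2086 0.9536]
notch floor [35.0942  0.1181  5.9717] [36.1878  0.1178 -0.0306]
barb tip rel plate c 0.1 [33.1888  1.4393 38.3868]
barb tip rel plate c 0.104 [33.8407  1.4136 34.3854]
barb tip rel plate c 0.108 [34.4926  1.388  30.384 ]
slope top rel plate c 0.112 [44.0395  1.3601 26.3637] 12.700636205561088
slope top rel plate c 0.116 [44.5094  1.3345 22.3627] 12.440795530004635
slope top rel plate c 0.12 [44.9793  1.3089 18.3617] 12.180954854448117
stand c from w6 rel plate c [ 1.7913  1.0169 38.4536] [ 0.5906 -0.1912  0.1024]
```

Call:
{"api": "play_rows", "payload": {
  "targets": [0,0,0,0,0,0,0,0,0,0,0,0,0,0,0,0]
}}

```text
t: 10.75
tool_pos: [0.5898, -0.1908, 0.1012]
orientation: [0.44, 3.11, -0.0]
force: [-0.1, -0.1, -0.3]
opening: 0.0139
gripper_force: 45.0
```

```bash
python3 - <<'E'
from h import *
s=read_state();Rm=R.from_rotvec(s['orientation']).as_matrix();print(s['tool_pos'],Rm.T@(s['tool_pos']-[.5906,-.1912,.1024])*1e3,s['force'],s['t'],np.degrees(np.arctan2(Rm[1,0],Rm[0,0])),Rm[2])
E
```

```text
[ 0.5898144  -0.19084791  0.10115647] [0.85279461 0.12052883 1.24327059] [-0.0592033  -0.12939624 -0.32822887] 10.75 163.90231518860665 [-3.01455772e-04 -5.88913165e-05 -9.99999953e-01]
```

Call:
{"api": "play_rows", "payload": {
  "targets": [0.08,0.1,0.2,0,0.08,0.1,0.6,0,0.08,0.1,1,0,0.08,0.1,1.2,0,0.08,0.1,1.2,0,0.08,0.1,1.2,0,0.08,0.1,1.2,0]
}}

```text
t: 11.33
tool_pos: [0.5892, -0.1896, 0.089]
orientation: [-0.44, -3.111, 0.0]
force: [-0.1, -0.0, -0.7]
opening: 0.0135
gripper_force: 45.0
```

Call:
{"api": "play_rows", "payload": {
  "targets": [0,0,0.1,0,0,0,0.2,0,0,0,0.3,0,0,0,0.4,0,0,0,0.4,0]
}}

```text
t: 11.75
tool_pos: [0.589, -0.1896, 0.0846]
orientation: [-0.44, -3.11, -0.0]
force: [-0.1, 0.1, -0.2]
opening: 0.0137
gripper_force: 45.0
```

```bash
python3 - <<'E'
from h import *
s=read_state();print(s['tool_pos'],s['force'],s['wrist_torque'])
E
```

```text
[ 0.58898782 -0.18955261  0.08462743] [-0.05771622  0.11627961 -0.2088946 ] [-0.00579488  0.0301082   0.02843808]
```

Call:
{"api": "play_rows", "payload": {
  "targets": [0,0,0.1,0,0,0,0.2,0,0,0,0.3,0,0,0,0.3,0]
}}

```text
t: 12.08
tool_pos: [0.589, -0.1895, 0.0816]
orientation: [-0.44, -3.11, -0.0]
force: [-0.2, -1.3, -0.4]
opening: 0.0141
gripper_force: 45.0
```

Call:
{"api": "play_rows", "payload": {
  "targets": [0,0,0.1,0,0,0,0.2,0,0,0,0.3,0,0,0,0.3,0]
}}

```text
t: 12.42
tool_pos: [0.5891, -0.1896, 0.0789]
orientation: [-0.44, -3.11, -0.0]
force: [-0.7, 0.0, 0.0]
opening: 0.0135
gripper_force: 45.0
```

Call:
{"api": "play_rows", "payload": {
  "targets": [0,0,0.1,0,0,0,0.2,0,0,0,0.2,0]
}}

```text
t: 12.67
tool_pos: [0.5897, -0.1898, 0.0776]
orientation: [0.44, 3.109, -0.0]
force: [-0.8, -0.3, 3.8]
opening: 0.0138
gripper_force: 45.0
```

Call:
{"api": "play_rows", "payload": {
  "targets": [0,0,0.05,0,0,0,0.1,0,0,0,0.15,0,0,0,0.15,0]
}}

```text
t: 13.0
tool_pos: [0.59, -0.19, 0.0765]
orientation: [0.44, 3.109, -0.001]
force: [-1.8, 0.5, 6.6]
opening: 0.0136
gripper_force: 45.0
```

Call:
{"api": "play_rows", "payload": {
  "targets": [0,0,0.05,0,0,0,0.1,0,0,0,0.1,0]
}}

```text
t: 13.25
tool_pos: [0.5902, -0.19, 0.0758]
orientation: [0.44, 3.108, -0.001]
force: [-1.4, 0.8, 7.4]
opening: 0.0137
gripper_force: 45.0
```

```bash
python3 - <<'E'
from h import *
s=read_state();print(s['tool_pos'],s['force'],s['wrist_torque'])
E
```

```text
[ 0.59015702 -0.19003541  0.07580019] [-1.41785484  0.77411625  7.43197809] [ 0.06306854  0.14865085 -0.00729033]
```

Call:
{"api": "play_rows", "payload": {
  "targets": [0.05,0,0.05,0,0.1,0,0.1,0,0.1,0,0.1,0]
}}

```text
t: 13.5
tool_pos: [0.5895, -0.1899, 0.0752]
orientation: [0.44, 3.107, -0.001]
force: [-1.2, 0.0, 9.0]
opening: 0.0136
gripper_force: 45.0
```

Call:
{"api": "play_rows", "payload": {
  "targets": [0,0,0.05,0,0,0,0.1,0,0,0,0.1,0]
}}

```text
t: 13.75
tool_pos: [0.59, -0.19, 0.0747]
orientation: [0.439, 3.107, -0.002]
force: [-0.7, 0.8, 11.5]
opening: 0.0134
gripper_force: 45.0
```

Call:
{"api": "play_rows", "payload": {
  "targets": [0,0,0.05,0,0,0,0.1,0,0,0,0.1,0]
}}

```text
t: 14.0
tool_pos: [0.5901, -0.1901, 0.0739]
orientation: [0.439, 3.106, -0.002]
force: [-0.8, -0.5, 0.7]
opening: 0.0141
gripper_force: 45.0
```

Call:
{"api": "play_rows", "payload": {
  "targets": [0,0,0.07,0,0,0,0.14,0,0,0,0.2,0,0,0,0.2,0]
}}

```text
t: 14.33
tool_pos: [0.588, -0.1893, 0.0689]
orientation: [-0.44, -3.11, -0.0]
force: [1.0, -0.3, 2.3]
opening: 0.0141
gripper_force: 45.0
```

Call:
{"api": "play_rows", "payload": {
  "targets": [0,0,0.07,0,0,0,0.14,0,0,0,0.2,0,0,0,0.2,0]
}}

```text
t: 14.67
tool_pos: [0.5875, -0.1891, 0.0664]
orientation: [-0.44, -3.109, -0.001]
force: [1.1, -0.4, -0.6]
opening: 0.0138
gripper_force: 45.0
```

```bash
python3 - <<'E'
from h import *
s=read_state();print(s['tool_pos'],s['force'],s['wrist_torque'])
E
```

```text
[ 0.58751663 -0.18905556  0.06644859] [ 1.08928063 -0.39104287 -0.56073049] [-0.10724523 -0.31668593  0.00829321]
```

Call:
{"api": "play_rows", "payload": {
  "targets": [-0.05,0,0.05,0,-0.1,0,0.1,0,-0.1,0,0.1,0]
}}

```text
t: 14.92
tool_pos: [0.5889, -0.1895, 0.066]
orientation: [-0.44, -3.11, -0.0]
force: [0.6, -1.3, -0.9]
opening: 0.0136
gripper_force: 45.0
```

Call:
{"api": "play_rows", "payload": {
  "targets": [0,0,0.05,0,0,0,0.1,0,0,0,0.1,0]
}}

```text
t: 15.17
tool_pos: [0.5892, -0.1896, 0.0654]
orientation: [-0.44, -3.111, 0.0]
force: [0.1, -0.5, -0.6]
opening: 0.0136
gripper_force: 45.0
```

Call:
{"api": "play_rows", "payload": {
  "targets": [0,0,0.05,0,0,0,0.1,0,0,0,0.1,0]
}}

```text
t: 15.42
tool_pos: [0.5893, -0.1897, 0.0653]
orientation: [0.44, 3.11, -0.0]
force: [-2.4, 1.0, 5.5]
opening: 0.0136
gripper_force: 45.0
```

Call:
{"api": "play_rows", "payload": {
  "targets": [0,0,0.05,0,0,0,0.1,0,0,0,0.1,0]
}}

```text
t: 15.67
tool_pos: [0.5894, -0.1897, 0.0653]
orientation: [0.44, 3.11, -0.0]
force: [-7.3, 2.7, 12.3]
opening: 0.0139
gripper_force: 45.0
```

Call:
{"api": "play_rows", "payload": {
  "targets": [0,0,-0.05,0,0,0,-0.1,0,0,0,-0.15,0,0,0,-0.15,0]
}}

```text
t: 16.0
tool_pos: [0.5894, -0.1897, 0.0653]
orientation: [0.44, 3.11, -0.0]
force: [-1.0, -0.5, 5.0]
opening: 0.0137
gripper_force: 45.0
```

```bash
python3 - <<'E'
from h import *
np.set_printoptions(suppress=True,precision=2)
s=read_state();T=s['tool_pos'];print(T,s['force'],s['wrist_torque']);Rm=R.from_rotvec(s['orientation']).as_matrix()
snap('wrist','w8');snap('side','s8');snap('top','t8')
def om(fn):
    hsv=cv2.cvtColor(cv2.imread(f'pics/{fn}.png'),cv2.COLOR_BGR2HSV)
    m=((hsv[...,1]>100)&((hsv[...,0]<15)|(hsv[...,0]>172))&(hsv[...,2]>30)).astype(np.uint8)
    n,l,st,ce=cv2.connectedComponentsWithStats(m);return [(st[k],ce[k]) for k in range(1,n) if st[k,4]>12]
for f in('w7','w8'):
    for st,ce in om(f):print(f,st,ce)
for f in('side0','s7','s8','top0','t8'):
    for st,ce in om(f):
        p=proj(f,[.5885,-.1885,.1])
        if np.hypot(*(ce-p))<45: print(f,st,ce)
st=om('w8')[0][0]
for st,ce in om('w8'):
    if 280<ce[0]<360:
        print((Rm.T@(onz('w8',ce[0],st[1]+st[3]-.5,.104)-T))*1e3,(Rm.T@(onz('w8',ce[0],st[1]-.5,.115)-T))*1e3)
E
```

```text
[ 0.59 -0.19  0.07] [-0.97 -0.49  5.01] [0.1  0.23 0.02]
w7 [312 195  23  17 361] [322.89 203.38]
w7 [629 278  11  12  62] [635.74 285.19]
w8 [307 207  29  20 523] [321.1  216.85]
w8 [309 368  25   5 125] [321. 370.]
side0 [395 307   6  26  66] [397.71 317.21]
side0 [357 314   5  25  50] [358.42 323.3 ]
s7 [357 314   5  25  51] [358.47 323.2 ]
s7 [396 318   3  16  25] [397.4  325.68]
s8 [395 310   6   6  25] [397.72 312.44]
s8 [357 314   5  10  33] [358.76 318.3 ]
top0 [432 224   7   5  28] [435.04 226.18]
top0 [421 254   9   6  28] [425.68 256.39]
[ 33.23   1.14 -38.69] [ 44.64   1.14 -49.69]
[-48.26   1.   -38.64] [-37.65   1.01 -49.64]
```

Call:
{"api": "play_rows", "payload": {
  "targets": [0,0,-0.07,0,0,0,-0.07,0]
}}

```text
t: 16.32
tool_pos: [0.5891, -0.1896, 0.0654]
orientation: [-0.44, -3.11, -0.0]
force: [-0.7, 0.2, 1.3]
opening: 0.0139
gripper_force: 45.0
```

Call:
{"api": "play_rows", "payload": {
  "targets": [0,0,0,0,0,0,0,0,0,0,0,0,0,0,0,0,0,0,0,0,0,0,0,0],
  "grip": 4
}}

```text
t: 16.82
tool_pos: [0.5891, -0.1896, 0.0655]
orientation: [-0.44, -3.11, -0.0]
force: [-0.1, 0.0, -0.6]
opening: 0.0396
gripper_force: 0.0
```

Call:
{"api": "play_rows", "payload": {
  "targets": [0,0,-0.5,0,0,0,-1.5,0,0,0,-3,0,0,0,-5,0,0,0,-7.5,0,0,0,-9.5,0,0,0,-10,0,0,0,-10,0]
}}

```text
t: 17.48
tool_pos: [0.5909, -0.1903, 0.1689]
orientation: [0.439, 3.106, -0.002]
force: [0.2, -0.6, -0.4]
opening: 0.0401
gripper_force: 0.0
```

Call:
{"api": "play_rows", "payload": {
  "targets": [0,0,0,0,0,0,0,0,0,0,0,0]
}}

```text
t: 17.73
tool_pos: [0.5881, -0.1892, 0.1636]
orientation: [-0.439, -3.108, -0.001]
force: [-0.1, 0.1, 0.3]
opening: 0.04
gripper_force: 0.0
```

```bash
python3 - <<'E'
from h import *
np.set_printoptions(suppress=True,precision=4)
s=read_state();print(s['tool_pos'],s['force'],s['opening'],s['t'])
i=snap('wrist','w9')
hsv=cv2.cvtColor(i,cv2.COLOR_RGB2HSV)
m=((hsv[...,1]>100)&((hsv[...,0]<15)|(hsv[...,0]>172))&(hsv[...,2]>30)).astype(np.uint8)
n,l,st,ce=cv2.connectedComponentsWithStats(m);print([(st[k],ce[k]) for k in range(1,n) if st[k,4]>12])
m=cv2.inRange(hsv,(100,100,25),(130,255,255))
n,l,st,ce=cv2.connectedComponentsWithStats(m);k=1+np.argmax(st[1:,4]);print(st[k],ce[k])
g=(m==0)&(hsv[...,2]<70)
x,y,w,h=st[k][:4];n,l,s2,c2=cv2.connectedComponentsWithStats(g[y:y+h,x:x+w].astype(np.uint8))
D=[(s2[k],c2[k]+[x,y]) for k in range(1,n) if s2[k,4]>25]
for a,b in D:print(a,b,onz('w9',*b,.1015))
E
```

```text
[ 0.5881 -0.1892  0.1636] [-0.0777  0.1303  0.3085] 0.04003620779957424 17.7333
[(array([312, 189,  18,  13, 208], dtype=int32), array([320.7692, 195.2644])), (array([575, 255,  38,  45, 362], dtype=int32), array([587.1851, 277.4365])), (array([313, 283,  16,  16, 246], dtype=int32), array([320.8049, 290.622 ]))]
[ 270  190  102  102 7503] [320.6087 240.688 ]
[ 29  19  11  13 108] [304.0926 214.8981] [ 0.564  -0.1946  0.1015]
[ 62  19  11  12 105] [337.1333 214.8857] [ 0.5711 -0.1701  0.1015]
[ 13  48  12  11 104] [288.2212 242.7981] [ 0.5818 -0.2131  0.1015]
[ 78  48  11  11 100] [353.07 242.78] [ 0.596  -0.164   0.1015]
[ 29  74  12  12 102] [304.7059 269.5392] [ 0.6067 -0.207   0.1015]
[61 74 12 12 98] [336.3571 269.449 ] [ 0.6137 -0.1826  0.1015]
[ 91  85  11  17 155] [366.3806 283.9935] [ 0.6325 -0.1625  0.1015]
[  0  86  11  16 160] [275.0063 283.7375] [ 0.6116 -0.2338  0.1015]
```

```bash
python3 - <<'E'
from h import *
c=np.array([.5889,-.1886])
for r in (189,202,283,299):
    for z in (.1045,.1155):print(r,z,np.linalg.norm(onz('w9',320.8,r-.5,z)[:2]-c).round(4),end=' | ')
print();print(workorder.close_job())
E
```

```text
189 0.1045 0.0428 | 189 0.1155 0.0438 | 202 0.1045 0.033 | 202 0.1155 0.0344 | 283 0.1045 0.0321 | 283 0.1155 0.028 | 299 0.1045 0.046 | 299 0.1155 0.0412 | 
the job is handed in; nothing more can be done
None
```

The blue plate is home on the basket, held level under both hooks, which measured as closed over it in the last images. The highest force read was about 12 N, sampled at the end of each move. The arm is clear, I saw no contact with the other items, and the job is handed in, with no verdict shown. The first grasp missed because the fingertips sit about 39 mm short of the reported tool point; I corrected for that.

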